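Lay a tall angle bracket over onto the damped lay-down rest

TASK

Using only light pushes of the fingers, without gripping or lifting it, push the tall blue angle bracket by its foot along the wooden slide board, still upright, until it stands up against the cork face of the lay-down rest. Then push its top so that it tips over gently together with the flap, and leave it lying along the cork with the flap all the way down. Leave the tin, the brass block and the white dish where they are.

Things in the scene. Friction and masses are not known exactly. Their poses are not given: they have to be found in the camera images.
- bracket: Tall blue angle bracket, 0.45 kg. Foot plate 80 (x) x 70 (y) x 12 mm; upright plate 70 wide, 12 thick, top 150 mm above the foot's underside, on the foot's +x edge: outer face at x = +40 mm, inner at +28 mm. Origin: centre of the foot's underside; z up, x from the heel edge (x = -40 mm) to the outer face, which looks at the cork of the rest. Pushed low at the heel it slides; pushed high it tips.
- toe (a point): Middle of the bracket's lower edge below the outer face (bracket x = +40 mm, y = 0, z = 0).
- top (a point): Middle of the bracket's top edge: centre of the upright plate's thickness (bracket x = +34 mm), 150 mm above the foot's underside. Two narrow braces (y = -30 and +30 mm) rise from the foot to the inner face and meet it about 75 mm up; above them the inner face is bare but for two 9 mm holes 103 mm up, so it can be pushed there.
- rest: Lay-down rest, fixed to the bench: a wooden slide board, 132 mm wide, top 18 mm above the bench, from x = -206 to -7 mm, on which the bracket stands; then a hinged flap with cork face over a grey base plate (6 mm thick, to x = +160 mm). Origin: on the bench under the hinge line; x points the way the bracket is to be laid over (level, away from the bracket), y along the hinge, z up. Hinge line 12 mm above the origin.
- rest_flap (a joint): Flap of the rest, rad: 0 = upright, cork face at x = -4.5 mm of the rest; 1.57 = all the way down, cork up, 16 mm above the bench. A weak spring (0.025 N m at 0, 0.06 N m when down) keeps it upright when empty; a damper (0.4 N m s/rad) slows it, so the bracket, once tipped some 50 degrees with it, takes it all the way down by its weight in a few seconds.
- flap_centre (a point): Middle of the flap's cork face, 87 mm above the bench while the flap is upright. Flap 114 mm wide, 151 mm long; cork 110 x 147 mm.
- flux_tin: Bystander: black round tin, 41 mm across, 24 mm high; origin at the centre of its underside.
- doming_block: Bystander: brass cube with hollows, 42 mm; origin at the centre of its underside.
- enamel_dish: Bystander: white round dish, 75 mm across, 15 mm high; origin at the centre of its underside.
Things that resemble listed ones, but are neither listed nor needed, are in the scene too. Of the things like the bracket, leave any that is pink; of the rest the smaller one is meant.

How it is judged:
On the way, in this order (a step that is already met when the one before it is completed fails the run):
1. the bracket, still upright, stands with its outer face against the cork (x of toe in the frame of rest above -0.0125 m and angle between bracket's own z axis and vertical below 0.1 rad and value of joint rest_flap below 0.2 rad), for 0.2 s.
2. the bracket lies on the cork with the flap down (value of joint rest_flap above 1.45 rad and angle between bracket's own z axis and vertical above 1.4 rad), for 0.2 s.
At the end, for the whole second after the job is handed in: The flap is down (over 1.45 rad); the bracket lies still on it with its outer face on the cork, along the rest to within 0.12 rad (about 7 degrees), the middle of its top edge 120 to 180 mm past the hinge line and within 30 mm of the rest's centre line (value of joint rest_flap above 1.45 rad and angle between the z axis of bracket and the x axis of rest, either way round below 0.12 rad and angle between the x axis of bracket and the z axis of rest, either way round below 0.12 rad and x of top in the frame of rest between 0.12 and 0.18 m and y of top in the frame of rest between -0.03 and 0.03 m and height (world z) of top below 0.045 m and linear speed of bracket below 0.02 m/s and angular speed of bracket below 0.1 rad/s); the robot touches nothing.
It fails at once if the bracket is shoved, swung or dropped (faster than 0.35 m/s or 2.5 rad/s) (angular speed of bracket above 2.5 rad/s or linear speed of bracket above 0.35 m/s).
It fails at once if the bracket tips before it stands against the rest (angle between bracket's own z axis and vertical above 0.3 rad and value of joint rest_flap below 0.1 rad).
It fails at once if the bracket is lifted or carried (its lower edge by the cork more than 15 mm above the board) (height (world z) of toe above 0.033 m).
It fails at once if the bracket is pinched or pushed hard (fingers on it with over 20 N) (contact force between the fingers and bracket above 20 N).
It fails at once if a bystander is moved by more than 15 mm (distance of any of flux_tin, doming_block, enamel_dish from where it was at the start of the episode above 0.015 m).
It also fails if it takes over 64 s, if anything falls off the work surface, if the arm or the gripper's body presses on something with over 40 N, if the wrist force passes 120 N, or if a joint passes its speed limit or range.

ROBOT

A 6-joint arm with a two-finger parallel gripper is mounted at the origin on a cart in front of the work surface, level with it; the furniture and walls round the work are solid. World frame = base frame: x ahead of the robot, y to its left, z up, the work surface at z = 0. Lengths are in m, angles in rad, forces in N, time in s.
With the tool pointing down it reaches from about 0.35 to 0.975 m from the base axis. Payload 4.9 kg.
Tool frame: the origin (TCP) lies midway between the tips of the shut fingers; the grasp point (between the pads) lies manip.grip_depth behind it (manip.grip_depth is the distance from the TCP to the grasp point, in m); z points along the fingers, x is the direction in which the jaws open and shut, and the axes are right-handed (so a half turn about z gives the same grasp; the last joint's range is limited). The gripper opens to 85 mm and grips with 20 to 120 N. Pads are 22 mm wide; open, the fingers measure 114 mm over their backs; the gripper's body (76 mm by 85 mm) begins 54 mm behind the grasp point. The pads swing forward as they close: fully open they stand 13 mm farther back than shut.
Start: joints at [1.163, 0.053, 1.613, -0, 1.476, -0.119], TCP at [0.178, 0.599, 0.231] pointing down, gripper open.
Joint ranges: [-3.01, 3.01], [-1.01, 2.22], [0.06, 2.58], [-1.02, 4.17], [0.09, 2.62], [-3.14, 3.14]. Speed limits (rad/s): [2.57, 2.57, 3.14, 3.14, 3.14, 3.14].

INTERFACE

Orientations are given as a unit quaternion [w, x, y, z].
In Python, from plant import state, grab_frame, ticket, manip gives the robot as it stands.
- The arm moves only by the tool carry_out, never from a script. Its argument "moves" is a list that holds one entry, the list of rows, each a list of 7 numbers: the turn, a rotation vector about the tool's x, y, z each as a share of 5 degrees, from -1 to 1, then the shift along the tool's x, y, z each as a share of 0.04 m, from -1 to 1, then the gripper command: -1 is shut, 1 is fully open, values between are in proportion. A call has 1 to 8 rows; each row shifts and turns the commanded pose from where the row before left it, along the tool's axes as they then stand; what a row does not reach is not made up. A row lasts 1/12 s, in which the tool goes at most 41.7 mm and 7.16 degrees, less where a joint would pass 70% of its speed; a pose out of reach is approached as far as the arm can. A call with a number of a shift or a turn outside -1 to 1 is refused whole. A call with a gripper value outside its range is refused whole. The fingers move at their own pace and stop on an object; the grip force is fixed at half the most. Time passes only in rows, so rows that do not move let the fingers close. It gives the time, the measured TCP pose, the force and the opening at its end, in the units of the state.
- state(): the state, without advancing time (a new reading comes with each control period).
- grab_frame(name): name is "scene" or "top" or "wrist"; returns a dict with "frame" (384x512x3 uint8, red, green, blue), "z_map" (384x512 float32, m along the optical axis (not along the pixel's ray), 0 where there is no reading), "K" (3x3 intrinsics, pixels), "world_from_camera" (4x4, takes a point from camera to world coordinates); the wrist camera has in their place "hand_eye" (4x4, takes a point from camera to tool coordinates, whose origin is the TCP and whose axes are the tool frame's). Camera axes: x right, y down, z forward; pixel columns grow to the right and rows downward; lengths in m; the calibration is good to about 2 mm. A picture is of the moment at which its call begins: read the wrist's pose just before it.
- ticket.job_done(): hands the job in, once; it reports no verdict.
The state is a dict: "time": time; "joint_pos": joint angles; "joint_vel": joint speeds; "joint_efforts": joint torques, N m; "tool_pos": TCP position; "tool_rot": TCP orientation; "contact_force": force on the tool from outside, world axes, zero at the start; "ft_torque": the same for the moment, N m; "gripper_width": opening from 0.0 (shut) to 1.0 (fully open).
Only numpy, scipy, OpenCV 4.12 (cv2) and the standard library are available. Lean on these libraries where they do the work, as an engineer would, in place of code of your own. Each camera call takes 0.05 s, during which the arm holds its last target.

## Working session

There is one attempt and no reset: what is moved stays moved. The work goes in short steps, Python scripts to look and compute and a tool call to move; the robot and the scene stay as the last step left them, time stands still between calls to the robot, and variables do not carry over. Pictures are saved under pics/ and viewed, and the job is handed in when it is done.

Besides the shell and the picture viewer there is one more tool, called after "Request:" in YAML: its name, and indented under it one key for each argument. carry_out: Moves the arm, as the interface text tells. Shift numbers are shares of 0.04 m and turn numbers shares of 5 degrees, none past 1 either way. Its arguments: {"type":"object","properties":{"moves":{"type":"array"}},"required":["moves"]}

```bash
ls; mkdir -p pics
python3 - <<'E'
from plant import state, grab_frame, ticket, manip
import cv2,numpy as np
s=state();print(s);print(manip.grip_depth)
for n in("scene","top"):
    f=grab_frame(n);cv2.imwrite(f"pics/{n}0.png",f["frame"][:,:,::-1]);np.savez(f"{n}0.npz",**f)
    print(n,f["K"],f["world_from_camera"])
E
```

```text
pics
{'time': 0.0, 'joint_pos': array([ 1.16300547e+00,  5.33635805e-02,  1.61428205e+00,  2.27682172e-05,
        1.47600254e+00, -1.19021443e-01]), 'joint_vel': array([ 0.00019826,  0.00036188,  0.00022431,  0.00063935,  0.00117517,
       -0.00029915]), 'joint_efforts': array([ 3.51657563e-04, -3.93688345e+01, -3.70174491e+01, -1.73623703e-04,
        7.08846506e-03,  1.21199434e-05]), 'tool_pos': array([0.17774254, 0.59854874, 0.23006599]), 'tool_rot': array([ 5.02625814e-04,  8.01490342e-01,  5.98006836e-01, -8.96539913e-04]), 'contact_force': array([ 0.47074299, -0.06271613,  0.25986062]), 'ft_torque': array([ 0.00773983, -0.03230961, -0.06157574]), 'gripper_width': 0.9983698905981827}
0.0187
scene [[381.1817824    0.         258.18774308]
 [  0.         381.1817824  191.37735929]
 [  0.           0.           1.        ]] [[-0.44716416 -0.3789972   0.81018846 -0.11397149]
 [-0.89430015  0.20612489 -0.39716466  0.48677761]
 [-0.01647572 -0.90214946 -0.43110891  0.48756298]
 [ 0.          0.          0.          1.        ]]
top [[450.7714296    0.         254.55386658]
 [  0.         450.7714296  185.96683895]
 [  0.           0.           1.        ]] [[-0.01388178 -0.99673233  0.07957359  0.47572923]
 [-0.99972497  0.01233088 -0.0199485   0.15438942]
 [ 0.01890211 -0.07982863 -0.99662937  1.19867564]
 [ 0.          0.          0.          1.        ]]
```

View pics/scene0.png

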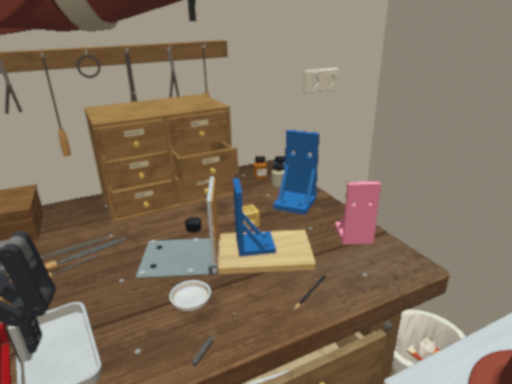

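View pics/top0.png

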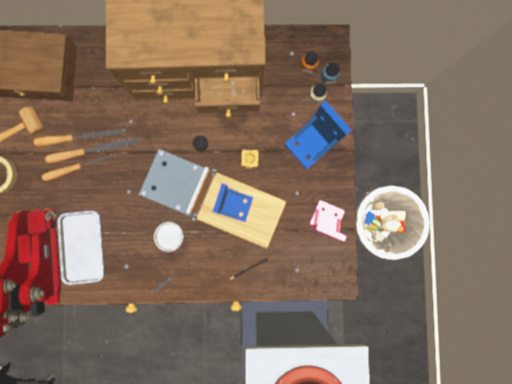

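```bash
cat > h.py <<'E'
import numpy as np,cv2
def cloud(f):
    z=f["z_map"];K=f["K"];T=f["world_from_camera"]
    v,u=np.indices(z.shape)
    P=np.stack([(u-K[0,2])/K[0,0]*z,(v-K[1,2])/K[1,1]*z,z],-1)@T[:3,:3].T+T[:3,3]
    P[z==0]=np.nan
    return P
def blue(f):
    h=cv2.cvtColor(f["frame"],cv2.COLOR_RGB2HSV)
    return cv2.inRange(h,(100,130,50),(125,255,255))>0
E
python3 - <<'E'
from h import *
for n in("top","scene"):
    f=np.load(n+"0.npz");P=cloud(f);m=blue(f)
    nl,lab,st,c=cv2.connectedComponentsWithStats(m.astype(np.uint8))
    for i in range(1,nl):
        if st[i,4]>150:
            q=P[lab==i];q=q[~np.isnan(q[:,0])]
            print(n,st[i],np.round(c[i]),q.min(0).round(3),q.max(0).round(3))
f=np.load("top0.npz");P=cloud(f)
# patches
for name,(u,v) in dict(board=(265,210),boardcorner=(275,240),plate=(170,180),flap=(199,194),dish=(168,237),tin=(200,143),brass=(250,158),bench=(130,250)).items(): print(name,P[v,u].round(4))
# wood board outline: height 12..24mm
h=P[:,:,2]
m=((h>0.010)&(h<0.026)).astype(np.uint8); m[:, :190]=0;m[:,290:]=0;m[:165]=0;m[255:]=0
big=cv2.resize(f["frame"][130:270,130:300],None,fx=4.5,fy=4.2,interpolation=cv2.INTER_CUBIC)
cv2.imwrite("pics/topcrop.png",big[:,:,::-1]); 
q=P[m>0][:,:2].astype(np.float32);print(len(q),cv2.minAreaRect(q))
h=P[:,:,2];m=(h>0.1)&(h<0.19);m[:, :150]=0;m[:,290:]=0;m[:165]=0;m[255:]=0
q=P[m];print(len(q));print(q[::8].round(3))
E
```

```text
top [ 286  102   65   66 1767] [317. 137.] [ 0.619 -0.085 -0.006] [0.746 0.046 0.197]
top [214 185  38  36 680] [232. 203.] [0.481 0.141 0.023] [0.561 0.227 0.173]
scene [ 274  131   44   83 2556] [299. 173.] [ 0.618 -0.08  -0.   ] [0.854 0.049 0.194]
scene [ 233  179   42   76 1077] [249. 230.] [0.477 0.142 0.022] [0.565 0.234 0.169]
board [0.5066 0.1041 0.0146]
boardcorner [ 0.4274  0.0782 -0.0009]
plate [0.5895 0.354  0.0072]
flap [0.5428 0.2637 0.1418]
dish [0.4395 0.3599 0.0027]
tin [0.6845 0.2727 0.0243]
brass [0.6424 0.1419 0.0311]
bench [ 0.4068  0.46   -0.0013]
2997 ((0.5446057319641113, 0.18718348443508148), (0.2652653157711029, 0.18628790974617004), 68.05906677246094)
580
[[0.604 0.247 0.164]
 [0.598 0.247 0.169]
 [0.596 0.24  0.165]
 [0.597 0.24  0.139]
 [0.598 0.24  0.113]
 [0.594 0.241 0.124]
 [0.591 0.243 0.131]
 [0.589 0.244 0.127]
 [0.586 0.245 0.134]
 [0.584 0.246 0.127]
 [0.581 0.247 0.138]
 [0.579 0.248 0.128]
 [0.575 0.249 0.143]
 [0.572 0.251 0.152]
 [0.571 0.252 0.144]
 [0.567 0.254 0.163]
 [0.564 0.263 0.168]
 [0.564 0.211 0.168]
 [0.562 0.261 0.164]
 [0.561 0
[... 425 characters left out ...]
0.166]
 [0.538 0.266 0.144]
 [0.536 0.209 0.165]
 [0.536 0.267 0.133]
 [0.536 0.209 0.118]
 [0.535 0.267 0.111]
 [0.534 0.209 0.111]
 [0.532 0.268 0.12 ]
 [0.531 0.211 0.132]
 [0.53  0.269 0.115]
 [0.525 0.282 0.168]
 [0.528 0.27  0.104]
 [0.527 0.212 0.112]
 [0.525 0.271 0.114]
 [0.525 0.212 0.101]
 [0.523 0.272 0.107]
 [0.519 0.284 0.166]
 [0.518 0.227 0.168]
 [0.516 0.284 0.169]
 [0.515 0.227 0.171]
 [0.514 0.287 0.165]
 [0.516 0.275 0.103]
 [0.512 0.287 0.163]
 [0.511 0.229 0.168]
 [0.51  0.289 0.167]
 [0.511 0.278 0.101]
 [0.511 0.217 0.104]
 [0.509 0.279 0.115]
 [0.505 0.289 0.164]
 [0.504 0.231 0.169]
 [0.503 0.291 0.165]
 [0.502 0.231 0.169]
 [0.501 0.289 0.166]
 [0.5   0.223 0.167]]
```

View pics/topcrop.png

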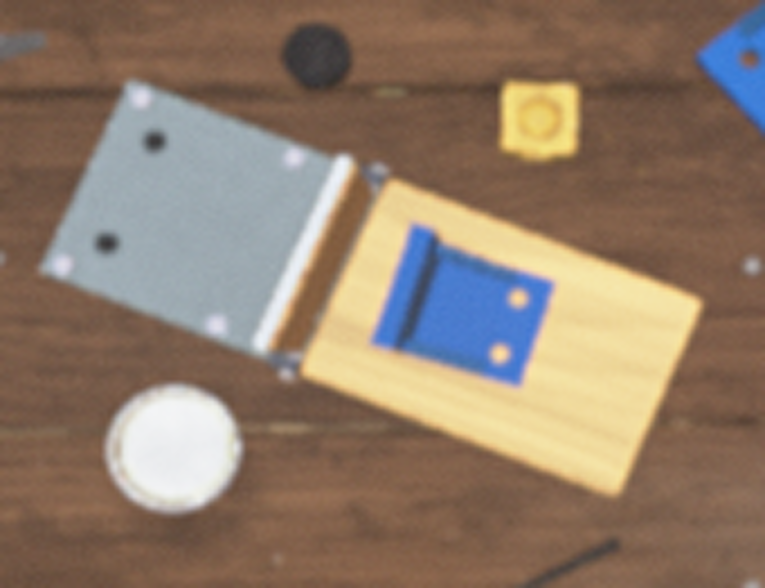

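```bash
cat >> h.py <<'E'
def ray(f,u,v,z):
    K=f["K"];T=f["world_from_camera"]
    d=T[:3,:3]@np.array([(u-K[0,2])/K[0,0],(v-K[1,2])/K[1,1],1.]);o=T[:3,3]
    return (o+d*(z-o[2])/d[2])
def crop(f,cx,cy,z): return ray(f,130+cx/4.5-.4,130+cy/4.2-.4,z)
def proj(f,p):
    K=f["K"];T=f["world_from_camera"];c=(np.asarray(p)-T[:3,3])@T[:3,:3]
    return c[...,:2]/c[...,2:]*[K[0,0],K[1,1]]+K[:2,2]
E
python3 - <<'E'
from h import *
f=np.load("top0.npz")
A=[crop(f,*p,.018) for p in((395,180),(700,300),(617,495),(303,375))]
for a in A: print(a.round(4))
print([np.linalg.norm(A[i]-A[i-1]).round(4) for i in range(4)])
A=np.array(A)
# least squares rigid fit: rest coords (top view x toward flap, y left of x)
M=np.array([[-.007,-.066],[-.206,-.066],[-.206,.066],[-.007,.066]])
# corner0 is far side(world +x).. rest x approx (-.1..)
def fit(M,A):
    a=A[:,:2].mean(0);m=M.mean(0);H=(M-m).T@(A[:,:2]-a)
    U,S,V=np.linalg.svd(H);R=V.T@np.diag([1,np.linalg.det(V.T@U.T)])@U.T
    return R,a-R@m
R,t=fit(M,A);print("rest",np.degrees(np.arctan2(R[1,0],R[0,0])),t, (R@M.T).T+t-A[:,:2])
B=[crop(f,*p,z) for p,z in(((552,283),.030),((520,385),.030),((412,225),.168),((372,345),.168),((437,233),.168),((403,350),.168))]
for b in B: print("br",b.round(4),((b[:2]-t)@R).round(4))
for p in((135,80),(42,270)): b=crop(f,*p,.006);print("plate",b.round(4),((b[:2]-t)@R).round(4))
for p in((345,155),(258,348)): b=crop(f,*p,.163);print("flaptop",b.round(4),((b[:2]-t)@R).round(4))
for n,p,z in(("dish",(174,448),.015),("tin",(317,55),.024),("brass",(540,117),.042)): print(n,crop(f,*p,z).round(3),((crop(f,*p,z)[:2]-t)@R).round(3))
E
```

```text
[0.6069 0.2281 0.018 ]
[0.5294 0.051  0.018 ]
[0.4092 0.1014 0.018 ]
[0.4858 0.2822 0.018 ]
[np.float64(0.1326), np.float64(0.1933), np.float64(0.1303), np.float64(0.1964)]
rest 66.66512558156286 [0.54997591 0.26342903] [[ 0.00095251  0.00280253]
 [-0.00037245 -0.00285102]
 [-0.00139628 -0.00093887]
 [ 0.00081623  0.00098736]]
br [0.5404 0.1373 0.03  ] [-0.1196 -0.0412]
br [0.4778 0.1566 0.03  ] [-0.1267  0.0239]
br [0.5654 0.2102 0.168 ] [-0.0427 -0.0352]
br [0.5003 0.231  0.168 ] [-0.0495  0.0328]
br [0.5609 0.1975 0.168 ] [-0.0562 -0.0361]
br [0.4973 0.2153 0.168 ] [-0.065   0.0293]
plate [0.6737 0.3819 0.006 ] [ 0.1578 -0.0667]
plate [0.5538 0.4359 0.006 ] [0.1598 0.0648]
flaptop [0.6049 0.2445 0.163 ] [ 0.0044 -0.0579]
flaptop [0.4995 0.2892 0.163 ] [0.0037 0.0565]
dish [0.442 0.357 0.015] [0.043 0.136]
tin [0.685 0.273 0.024] [ 0.062 -0.121]
brass [0.642 0.143 0.042] [-0.074 -0.132]
```

```bash
cat >> h.py <<'E'
from scipy.spatial.transform import Rotation as Ro, Slerp
A0=np.radians(66.67);T0=np.array([.550,.2634])
RR=np.array([[np.cos(A0),-np.sin(A0)],[np.sin(A0),np.cos(A0)]])
def r2w(x,y,z): return np.r_[T0+RR@[x,y],z]
def w2r(p): return np.r_[(np.asarray(p)[:2]-T0)@RR,p[2]]
# down tool: x=-rest y, y = -rest x?, z down
def toolR():
    x=np.r_[-RR[:,1],0];z=np.array([0,0,-1.]);return Ro.from_matrix(np.stack([x,np.cross(z,x),z],1))
def plan(s,p,R,n,g):
    q=s["tool_rot"];R0=Ro.from_quat([q[1],q[2],q[3],q[0]]);p0=s["tool_pos"]
    sl=Slerp([0,1],Ro.concatenate([R0,R]));rows=[]
    P,Q=p0.copy(),R0
    for i in range(1,n+1):
        Rt=sl(i/n);pt=p0+(p-p0)*i/n
        rv=(Q.inv()*Rt).as_rotvec()/np.radians(5);sh=Q.inv().apply(pt-P)/.04
        r=np.round(np.r_[rv,sh,g],2);rows.append(r.tolist())
        P=P+Q.apply(r[3:6]*.04);Q=Q*Ro.from_rotvec(r[:3]*np.radians(5))
    return rows
def pr(s):
    q=s["tool_rot"];R=Ro.from_quat([q[1],q[2],q[3],q[0]])
    print("t",s["time"],"rest",w2r(s["tool_pos"]).round(4),"roterr deg",np.degrees((toolR().inv()*R).as_rotvec()).round(2),"F",s["contact_force"].round(2),"g",s["gripper_width"])
E
python3 - <<'E'
from h import *; from plant import state
s=state();pr(s);print(toolR().as_matrix().round(2))
for r in plan(s,r2w(-.16,-.004,.21),toolR(),24,-1): print(r)
E
```

```text
t 0.1 rest [0.1604 0.4745 0.2302] roterr deg [-8.000e-02 -9.000e-02 -9.678e+01] F [ 0.   -0.06 -0.85] g 1.002763375615549
[[ 0.92 -0.4   0.  ]
 [-0.4  -0.92  0.  ]
 [ 0.   -0.   -1.  ]]
[0.0, 0.0, 0.81, -0.39, 0.46, 0.02, -1.0]
[0.0, 0.0, 0.8, -0.36, 0.48, 0.02, -1.0]
[0.0, 0.0, 0.81, -0.32, 0.5, 0.02, -1.0]
[0.0, 0.0, 0.81, -0.29, 0.53, 0.03, -1.0]
[0.0, 0.0, 0.8, -0.24, 0.55, 0.02, -1.0]
[0.0, 0.0, 0.81, -0.21, 0.56, 0.02, -1.0]
[0.01, 0.0, 0.81, -0.17, 0.57, 0.02, -1.0]
[-0.0, 0.01, 0.8, -0.13, 0.59, 0.02, -1.0]
[-0.0, -0.0, 0.81, -0.09, 0.59, 0.02, -1.0]
[-0.0, -0.0, 0.81, -0.04, 0.6, 0.02, -1.0]
[-0.0, -0.0, 0.8, -0.0, 0.6, 0.03, -1.0]
[-0.0, -0.0, 0.81, 0.04, 0.6, 0.02, -1.0]
[-0.0, 0.0, 0.8, 0.08, 0.6, 0.02, -1.0]
[-0.0, 0.0, 0.81, 0.12, 0.58, 0.02, -1.0]
[0.0, 0.0, 0.81, 0.16, 0.58, 0.02, -1.0]
[0.0, 0.0, 0.8, 0.21, 0.56, 0.02, -1.0]
[0.0, 0.0, 0.81, 0.24, 0.55, 0.02, -1.0]
[0.0, 0.0, 0.81, 0.28, 0.53, 0.02, -1.0]
[0.0, 0.0, 0.8, 0.32, 0.51, 0.02, -1.0]
[0.0, 0.0, 0.81, 0.35, 0.49, 0.02, -1.0]
[0.01, 0.01, 0.81, 0.39, 0.45, 0.03, -1.0]
[-0.0, -0.0, 0.8, 0.42, 0.44, 0.02, -1.0]
[-0.0, -0.0, 0.81, 0.44, 0.4, 0.02, -1.0]
[-0.0, -0.0, 0.81, 0.48, 0.36, 0.02, -1.0]
```

Request:
carry_out:
  moves:
    - [[0,0,0.81,-0.39,0.46,0.02,-1],[0,0,0.8,-0.36,0.48,0.02,-1],[0,0,0.81,-0.32,0.5,0.02,-1],[0,0,0.81,-0.29,0.53,0.02,-1],[0,0,0.8,-0.24,0.55,0.02,-1],[0,0,0.81,-0.21,0.56,0.02,-1],[0,0,0.81,-0.17,0.57,0.02,-1],[0,0,0.8,-0.13,0.59,0.02,-1]]

```text
time: 0.77
tool_pos: [0.2824, 0.4367, 0.2243]
tool_rot: [0.0, 0.937, 0.35, -0.0]
contact_force: [0.9, -0.1, 0.4]
gripper_width: 0.001
```

Request:
carry_out:
  moves:
    - [[0,0,0.81,-0.09,0.59,0.02,-1],[0,0,0.81,-0.04,0.6,0.02,-1],[0,0,0.8,0,0.6,0.02,-1],[0,0,0.81,0.04,0.6,0.02,-1],[0,0,0.8,0.08,0.6,0.02,-1],[0,0,0.81,0.12,0.58,0.02,-1],[0,0,0.81,0.16,0.58,0.02,-1],[0,0,0.8,0.21,0.56,0.02,-1]]

```text
time: 1.43
tool_pos: [0.3866, 0.2756, 0.218]
tool_rot: [0.0, 0.997, 0.076, -0.0]
contact_force: [-0.0, 0.3, 0.5]
gripper_width: -0.004
```

Request:
carry_out:
  moves:
    - [[0,0,0.81,0.24,0.55,0.02,-1],[0,0,0.81,0.28,0.53,0.02,-1],[0,0,0.8,0.32,0.51,0.02,-1],[0,0,0.81,0.35,0.49,0.02,-1],[0,0,0.81,0.39,0.45,0.02,-1],[0,0,0.8,0.42,0.44,0.02,-1],[0,0,0.81,0.44,0.4,0.02,-1],[0,0,0.81,0.48,0.36,0.02,-1]]

```text
time: 2.1
tool_pos: [0.4908, 0.1144, 0.2115]
tool_rot: [0.0, 0.979, -0.204, -0.0]
contact_force: [-0.1, -0.3, -0.0]
gripper_width: 0.001
```

Run:
```python
from h import *; from plant import state,grab_frame
s=state();pr(s)
f=grab_frame("wrist");cv2.imwrite("pics/w1.png",f["frame"][:,:,::-1]);np.savez("w1.npz",**f)
q=s["tool_rot"];R=Ro.from_quat([q[1],q[2],q[3],q[0]])
T=np.eye(4);T[:3,:3]=R.as_matrix();T[:3,3]=s["tool_pos"];T=T@f["hand_eye"]
f=dict(f,world_from_camera=T);P=cloud(f);m=blue(f)
q=P[m];q=q[~np.isnan(q[:,0])];r=np.array([w2r(p) for p in q])
k=(abs(r[:,2]-.03)<.003)&(r[:,0]<-.03);print(len(q),k.sum(),r[k].min(0).round(4),r[k].max(0).round(4))
print(cv2.minAreaRect(r[k][:,:2].astype(np.float32)))
```

```text
t 2.1 rest [-0.1603 -0.0047  0.2115] roterr deg [-0.02 -0.04  0.23] F [-0.08 -0.26 -0.01] g 0.0006444700056649227
17940 3680 [-0.2552 -0.2853  0.027 ] [-0.0544  0.025   0.033 ]
((-0.1470922827720642, -0.12048445641994476), (0.3355826735496521, 0.0907004252076149), 63.7515983581543)
```

View pics/w1.png

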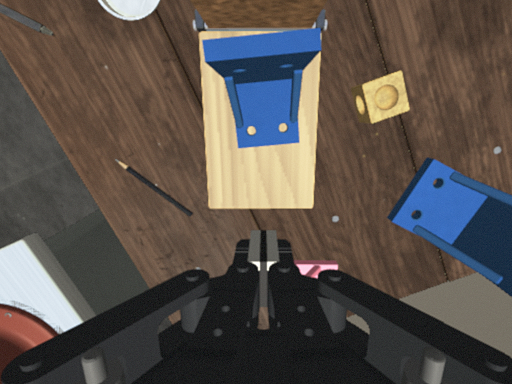

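Run:
```python
from h import *; from plant import state
s=state()
f=dict(np.load("w1.npz"));q=s["tool_rot"];R=Ro.from_quat([q[1],q[2],q[3],q[0]])
T=np.eye(4);T[:3,:3]=R.as_matrix();T[:3,3]=s["tool_pos"];f["world_from_camera"]=T@f["hand_eye"]
for n,p,z in(("heelL",(238,147),.03),("heelR",(298.5,143),.03),("bdL",(209,209),.018),("bdR",(314,207.5),.018),("bdTL",(199.5,33),.018),("bdTR",(322,31),.018),("topL",(204,42),.168),("topR",(321,30),.168)):
    print(n,w2r(ray(f,*p,z)).round(4))
```

```text
heelL [-0.1293  0.0198  0.03  ]
heelR [-0.1254 -0.0489  0.03  ]
bdL [-0.2075  0.0598  0.018 ]
bdR [-0.2068 -0.0719  0.018 ]
bdTL [-0.0103  0.0577  0.018 ]
bdTR [-0.0094 -0.0722  0.018 ]
topL [-0.0519  0.026   0.168 ]
topR [-0.0461 -0.043   0.168 ]
```

Request:
carry_out:
  moves:
    - [[0,0,0,0,0,0.59,-1],[0,0,0,0,0,0.59,-1],[0,0,0,0,0,0.59,-1],[0,0,0,0,0,0.59,-1],[0,0,0,0,0,0.59,-1],[0,0,0,0,0,0.59,-1],[0,0,0,0,0,0.59,-1],[0,0,0,0,0,0.52,-1]]

```text
time: 2.82
tool_pos: [0.4896, 0.1156, 0.0242]
tool_rot: [0.0, 0.979, -0.202, -0.001]
contact_force: [-0.0, 0.9, 0.4]
gripper_width: -0.002
```

```bash
cat >> h.py <<'E'
def wrist(name):
    from plant import state,grab_frame
    s=state();pr(s);f=dict(grab_frame("wrist"));q=s["tool_rot"];R=Ro.from_quat([q[1],q[2],q[3],q[0]])
    T=np.eye(4);T[:3,:3]=R.as_matrix();T[:3,3]=s["tool_pos"];f["world_from_camera"]=T@f["hand_eye"]
    cv2.imwrite(f"pics/{name}.png",f["frame"][:,:,::-1]);np.savez(name+".npz",**f);return f
E
python3 - <<'E'
from h import *; from plant import grab_frame
f=wrist("w2");g=grab_frame("scene");
b=cv2.resize(g["frame"][140:300,180:340],None,fx=3.5,fy=3.5,interpolation=cv2.INTER_CUBIC)
a=f["frame"]; 
cv2.imwrite("pics/s2.png",b[:,:,::-1])
h=f["hand_eye"];print(h.round(3)); s=f["world_from_camera"]
print("tcp px",proj(f,np.array([0.4896,0.1156,0.0242])), "contact front px", proj(f,np.array([0.4896,0.1156,0.0242])+np.r_[RR[:,0]*.011,0]))
E
```

```text
t 2.8167 rest [-0.1596 -0.0031  0.0242] roterr deg [-0.05 -0.09 -0.01] F [-0.03  0.87  0.39] g -0.001652518700047572
[[ 1.     0.     0.001  0.   ]
 [-0.     0.961  0.275 -0.069]
 [-0.001 -0.275  0.961 -0.143]
 [ 0.     0.     0.     1.   ]]
tcp px [262.35764191 244.12515114] contact front px [262.35560948 225.5969707 ]
```

View pics/w2.png

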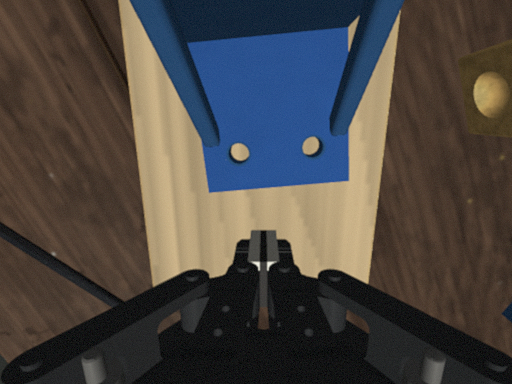

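View pics/s2.png

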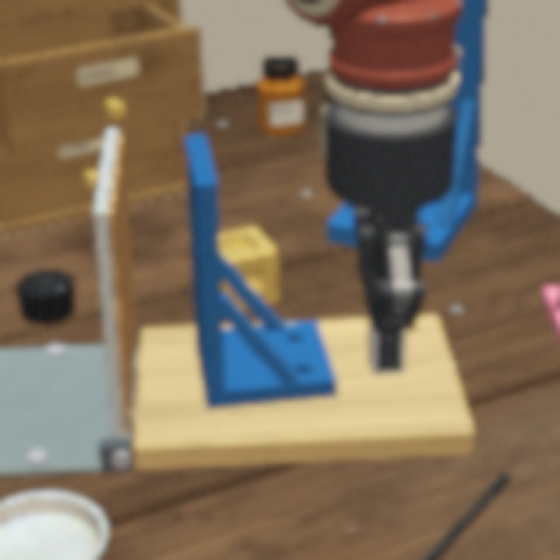

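Request:
carry_out:
  moves:
    - [[0,0,0,0.1,0,0,-0.2],[0,0,0,0,0,0,-0.2],[0,0,0,0,0,0,-0.2],[0,0,0,0,0,0,-0.2]]

```text
time: 3.25
tool_pos: [0.4958, 0.114, 0.0279]
tool_rot: [-0.0, 0.979, -0.202, 0.002]
contact_force: [-0.1, 0.4, 0.1]
gripper_width: 0.401
```

Run:
```python
from h import *
f=wrist("w3");P=cloud(f);W=f["frame"]
for v in range(222,262,4): print(v,[(u,P[v,u,2].round(3)) for u in (205,212,219,226,233,240,285,292,299,306,313,320)])
b=cv2.resize(W[130:300,160:370],None,fx=3.5,fy=3.5,interpolation=cv2.INTER_CUBIC);cv2.imwrite("pics/w3c.png",b[:,:,::-1])
```

```text
t 3.25 rest [-0.1586 -0.0094  0.0279] roterr deg [0.09 0.16 0.02] F [-0.06  0.42  0.13] g 0.4010362329937512
222 [(205, np.float64(0.019)), (212, np.float64(0.018)), (219, np.float64(0.018)), (226, np.float64(0.018)), (233, np.float64(0.018)), (240, np.float64(0.019)), (285, np.float64(0.018)), (292, np.float64(0.019)), (299, np.float64(0.018)), (306, np.float64(0.019)), (313, np.float64(0.019)), (320, np.float64(0.019))]
226 [(205, np.float64(0.018)), (212, np.float64(0.018)), (219, np.float64(0.018)), (226, np.float64(0.018)), (233, np.float64(0.019)), (240, np.float64(0.019)), (285, np.float64(0.018)), (292, np.float64(0.019)), (299, np.float64(0.017)), (306, np.float64(0.018)), (313, np.float64(0.018)), (320, np.float64(0.018))]
230 [(205, np.float64(0.019)), (212, np.float64(0.018)), (219, np.float64(0.033)), (226, np.float64(0.033)), (233, np.float64(0.018)), (240, np.float64(0.018)), (285, np.float64(0.018)), (292, np.float64(0.018)), (299, np.float64(0.033)), (306, np.float64(0.033)), (313, np.float64(0.019)), (320, np.float64(0.018))]
234 [(205, np.float64(0.018)), (212, np.
[... 1473 characters left out ...]
.float64(0.057)), (313, np.float64(0.056)), (320, np.float64(0.048))]
254 [(205, np.float64(0.051)), (212, np.float64(0.059)), (219, np.float64(0.059)), (226, np.float64(0.055)), (233, np.float64(0.017)), (240, np.float64(nan)), (285, np.float64(0.017)), (292, np.float64(0.019)), (299, np.float64(0.048)), (306, np.float64(0.059)), (313, np.float64(0.06)), (320, np.float64(0.052))]
258 [(205, np.float64(0.055)), (212, np.float64(0.063)), (219, np.float64(0.062)), (226, np.float64(0.056)), (233, np.float64(0.018)), (240, np.float64(0.018)), (285, np.float64(0.019)), (292, np.float64(0.019)), (299, np.float64(0.048)), (306, np.float64(0.062)), (313, np.float64(0.063)), (320, np.float64(0.056))]
```

View pics/w3c.png

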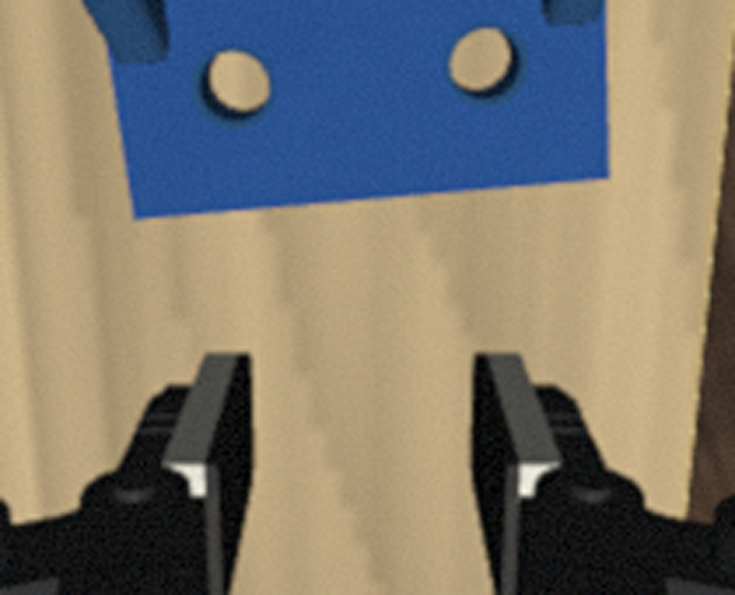

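Request:
carry_out:
  moves:
    - [[0,0,0,0,0,0.09,-0.2],[0,0,0,0,0,0.09,-0.2],[0,0,0,0,-0.15,0,-0.2],[0,0,0,0,-0.15,0,-0.2],[0,0,0,0,0,0,-0.2]]

```text
time: 3.72
tool_pos: [0.4996, 0.1259, 0.019]
tool_rot: [-0.0, 0.979, -0.202, 0.0]
contact_force: [0.3, -0.1, 0.2]
gripper_width: 0.402
```

Run:
```python
from h import *;from plant import grab_frame
f=wrist("w4");
for i in range(3): f=wrist("w4")
b=cv2.resize(f["frame"][130:300,160:370],None,fx=3.5,fy=3.5,interpolation=cv2.INTER_CUBIC);cv2.imwrite("pics/w4c.png",b[:,:,::-1])
P=cloud(f);print([(v,P[v,223,2].round(3),P[v,303,2].round(3)) for v in range(222,240,2)])
g=grab_frame("scene");
b=cv2.resize(g["frame"][180:280,200:320],None,fx=6,fy=6,interpolation=cv2.INTER_CUBIC)
cv2.imwrite("pics/s4.png",b[:,:,::-1])
```

```text
t 3.7167 rest [-0.1462 -0.0082  0.019 ] roterr deg [ 0.03  0.01 -0.02] F [ 0.32 -0.09  0.19] g 0.40247733583501927
t 3.7667 rest [-0.1466 -0.0082  0.019 ] roterr deg [ 0.01  0.01 -0.04] F [-0.25  0.57  0.67] g 0.39861255285601926
t 3.8167 rest [-0.1468 -0.0081  0.019 ] roterr deg [-0.    0.   -0.03] F [-0.06 -0.3   0.06] g 0.39734405848185583
t 3.8667 rest [-0.147  -0.0081  0.0189] roterr deg [-0.    0.   -0.01] F [-0.15  0.6   0.27] g 0.40040772303356553
[(222, np.float64(0.019), np.float64(0.018)), (224, np.float64(0.018), np.float64(0.019)), (226, np.float64(0.019), np.float64(0.017)), (228, np.float64(0.018), np.float64(0.018)), (230, np.float64(0.024), np.float64(0.023)), (232, np.float64(0.026), np.float64(0.026)), (234, np.float64(0.029), np.float64(0.03)), (236, np.float64(0.031), np.float64(0.032)), (238, np.float64(0.034), np.float64(0.035))]
```

View pics/w4c.png

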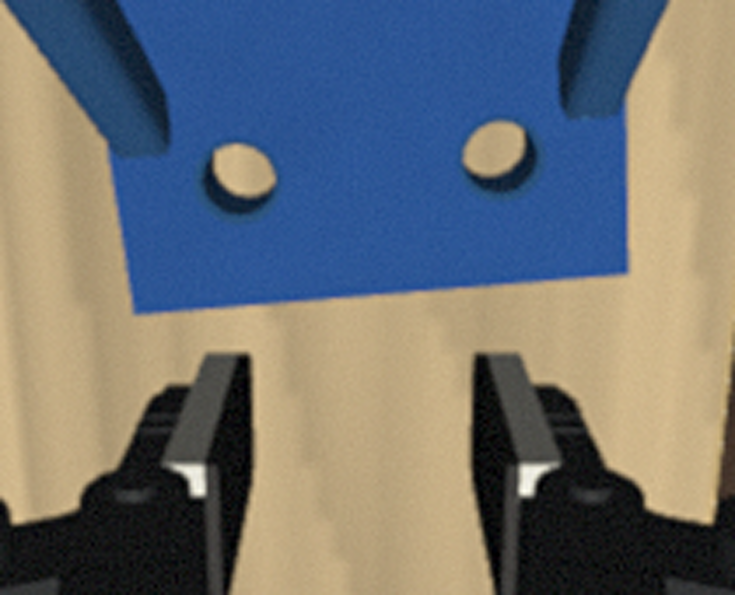

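View pics/s4.png

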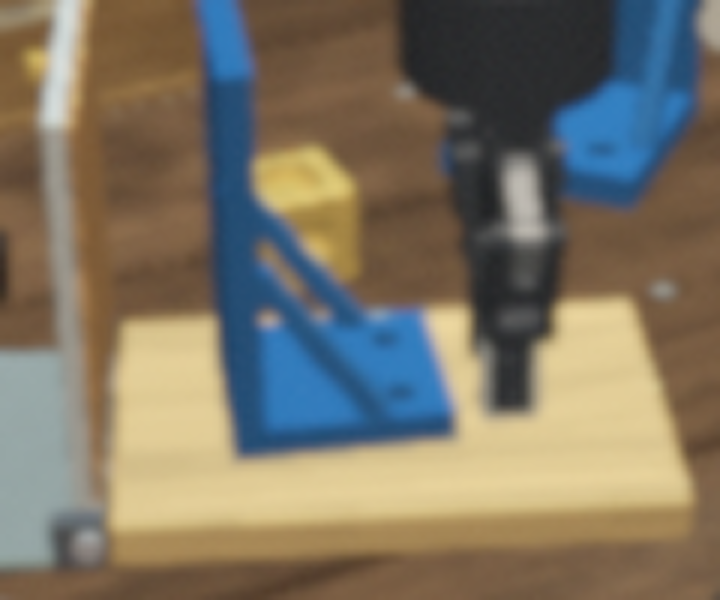

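Request:
carry_out:
  moves:
    - [[0,0,0,0,-0.1,0,-0.2],[0,0,0,0,-0.1,0,-0.2],[0,0,0,0,-0.1,0,-0.2],[0,0,0,0,-0.1,0,-0.2],[0,0,0,0,-0.1,0,-0.2],[0,0,0,0,-0.1,0,-0.2],[0,0,0,0,-0.1,0,-0.2],[0,0,0,0,-0.05,0,-0.2]]

```text
time: 4.63
tool_pos: [0.5112, 0.153, 0.0188]
tool_rot: [-0.0, 0.979, -0.202, 0.0]
contact_force: [-0.6, -2.3, 0.1]
gripper_width: 0.404
```

Run:
```python
from h import *;from plant import grab_frame
f=wrist("w5")
g=grab_frame("scene");np.savez("s5.npz",**g)
b=cv2.resize(g["frame"][165:285,190:320],None,fx=4,fy=4,interpolation=cv2.INTER_CUBIC)
cv2.imwrite("pics/s5.png",b[:,:,::-1])
```

```text
t 4.6333 rest [-0.1167 -0.0081  0.0188] roterr deg [0.01 0.01 0.01] F [-0.56 -2.3   0.06] g 0.4038957280746162
```

View pics/w5.png

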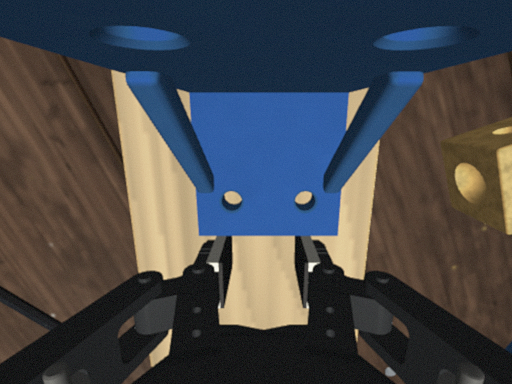

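View pics/s5.png

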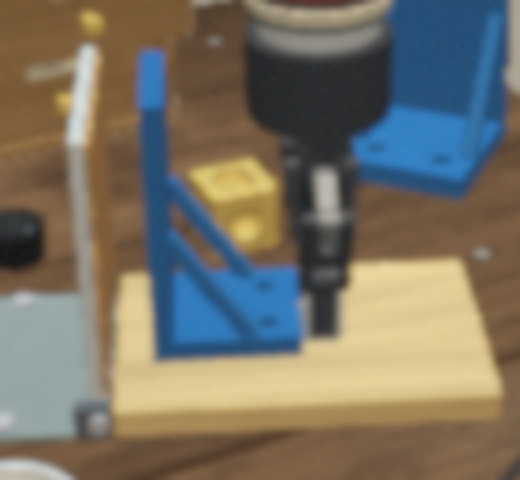

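Run:
```python
from h import *
g=np.load("s5.npz")
def c(x,y,z): return w2r(ray(g,190+x/4-.4,165+y/4-.4,z)).round(4)
print("toe near",c(157,357,.018),"heel near bottom",c(301,352,.018),"board near-left corner",c(113,410,.018),"near-right",c(500,397,.018),"far right",c(462,260,.018),"far left",c(122,273,.018))
f=np.load("w5.npz")
for p in((197,236),(338,236)): print("heel",w2r(ray(f,*p,.03)).round(4))
```

```text
toe near [-0.0258  0.0193  0.018 ] heel near bottom [-0.1026  0.0209  0.018 ] board near-left corner [-0.0041  0.064   0.018 ] near-right [-0.2007  0.0686  0.018 ] far right [-0.2038 -0.0652  0.018 ] far left [-0.0043 -0.0673  0.018 ]
heel [-0.1068  0.0249  0.03  ]
heel [-0.1068 -0.0463  0.03  ]
```

Request:
carry_out:
  moves:
    - [[0,0,0,0,-0.1,0,-0.2],[0,0,0,0,-0.1,0,-0.2],[0,0,0,0,-0.1,0,-0.2],[0,0,0,0,-0.1,0,-0.2],[0,0,0,0,-0.06,0,-0.2],[0,0,0,0,-0.04,0,-0.2],[0,0,0,0,0,0,-0.2]]

```text
time: 5.32
tool_pos: [0.5191, 0.1714, 0.0189]
tool_rot: [-0.0, 0.979, -0.202, 0.0]
contact_force: [-0.2, -0.2, -0.8]
gripper_width: 0.4
```

Run:
```python
from h import *;from plant import grab_frame
f=wrist("w6")
g=grab_frame("scene");np.savez("s6.npz",**g)
b=cv2.resize(g["frame"][165:285,190:320],None,fx=5,fy=5,interpolation=cv2.INTER_CUBIC)
cv2.imwrite("pics/s6.png",b[:,:,::-1])
```

```text
t 5.3167 rest [-0.0967 -0.0081  0.0189] roterr deg [0.04 0.   0.  ] F [-0.21 -0.22 -0.76] g 0.40041666131332
```

View pics/w6.png

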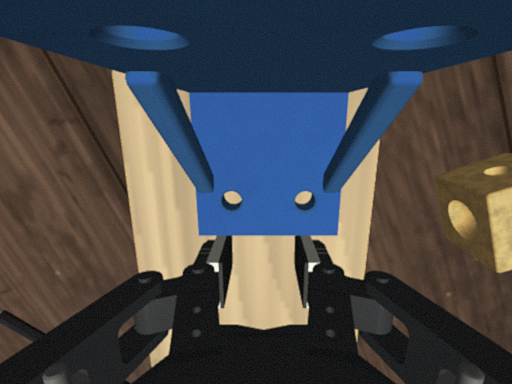

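View pics/s6.png

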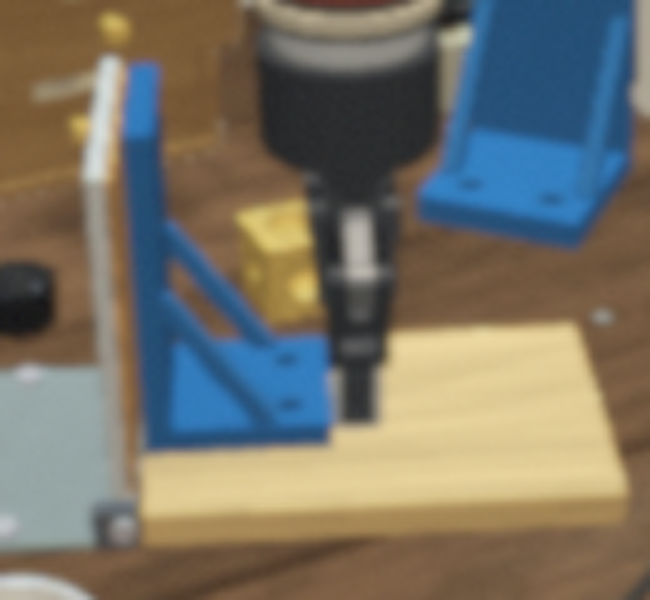

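Run:
```python
from h import *
g=np.load("s6.npz")
def c(x,y,z): return w2r(ray(g,190+x/5-.4,165+y/5-.4,z)).round(4)
print("toe",c(147,448,.018),"heel",c(328,443,.018),"bd",c(140,514,.018),c(628,497,.018),"flap cork base", c(128,480,.018), "top corner br",c(126,137,.168),"flap top front",c(107,182,.163),c(92,178,.163))
f=np.load("w6.npz")
for p in((197,236),(338,236)): print("heel",w2r(ray(f,*p,.03)).round(4))
```

```text
toe [-0.0048  0.0189  0.018 ] heel [-0.082   0.0214  0.018 ] bd [-0.0037  0.065   0.018 ] [-0.2018  0.0692  0.018 ] flap cork base [0.0022 0.0413 0.018 ] top corner br [-0.006   0.0252  0.168 ] flap top front [0.0002 0.0536 0.163 ] [0.006  0.0497 0.163 ]
heel [-0.0868  0.025   0.03  ]
heel [-0.0868 -0.0463  0.03  ]
```

Request:
carry_out:
  moves:
    - [[0,0,0,0,-0.025,0,-0.2],[0,0,0,0,-0.025,0,-0.2],[0,0,0,0,0,0,-0.2],[0,0,0,0,0,0,-0.2]]

```text
time: 5.75
tool_pos: [0.5198, 0.1726, 0.019]
tool_rot: [0.0, 0.979, -0.202, 0.0]
contact_force: [-1.0, -1.9, 1.1]
gripper_width: 0.403
```

Run:
```python
from h import *;from plant import grab_frame
f=wrist("w7");wrist("w7")
g=grab_frame("scene");np.savez("s7.npz",**g);t=grab_frame("top")
b=cv2.resize(g["frame"][170:280,200:260],None,fx=6,fy=5,interpolation=cv2.INTER_CUBIC)
a=cv2.resize(t["frame"][160:250,180:260],None,fx=5,fy=5.5*110/99,interpolation=cv2.INTER_CUBIC)
a=cv2.resize(a,(400,550));cv2.imwrite("pics/s7.png",np.hstack([b,a])[:,:,::-1])
```

```text
t 5.75 rest [-0.0953 -0.0082  0.019 ] roterr deg [-0.01  0.01  0.02] F [-0.95 -1.91  1.13] g 0.403398403040597
t 5.8 rest [-0.0954 -0.0082  0.019 ] roterr deg [-0.01  0.01  0.02] F [-0.58 -2.25  1.89] g 0.3980821141035502
```

View pics/s7.png

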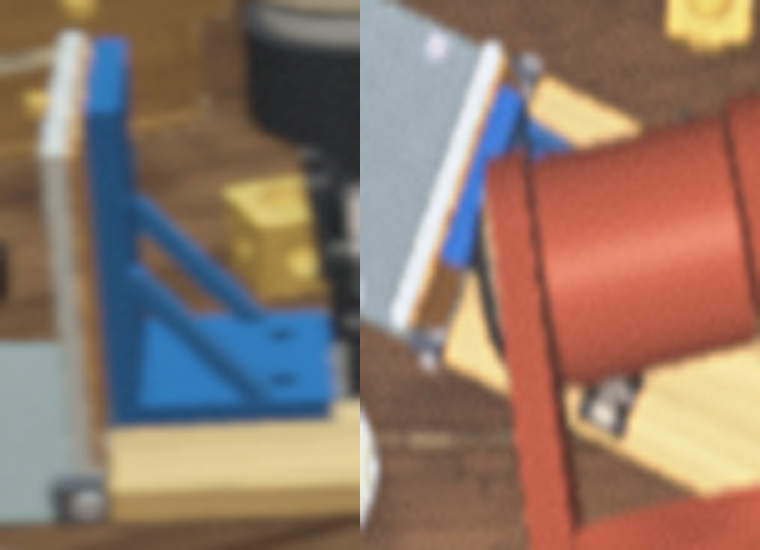

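Request:
carry_out:
  moves:
    - [[0,0,0,0,-0.03,0,-0.2],[0,0,0,0,0,0,-0.2],[0,0,0,0,0,0,-0.2]]

```text
time: 6.2
tool_pos: [0.5203, 0.1738, 0.019]
tool_rot: [0.0, 0.979, -0.202, 0.0]
contact_force: [-0.7, -2.1, 1.9]
gripper_width: 0.399
```

Run:
```python
from h import *;from plant import grab_frame
f=wrist("w7");wrist("w7")
g=grab_frame("scene");np.savez("s8.npz",**g);t=grab_frame("top")
b=cv2.resize(g["frame"][170:280,200:260],None,fx=6,fy=5,interpolation=cv2.INTER_CUBIC)
a=cv2.resize(t["frame"][160:250,180:260],None,fx=5,fy=5.5*110/99,interpolation=cv2.INTER_CUBIC)
a=cv2.resize(a,(400,550));cv2.imwrite("pics/s8.png",np.hstack([b,a])[:,:,::-1])
```

```text
t 6.2 rest [-0.094  -0.0082  0.019 ] roterr deg [0.   0.01 0.02] F [-0.73 -2.08  1.89] g 0.39854751001964567
t 6.25 rest [-0.0941 -0.0082  0.019 ] roterr deg [-0.    0.01  0.02] F [-1.35 -2.43  1.71] g 0.4001102320070296
```

View pics/s8.png

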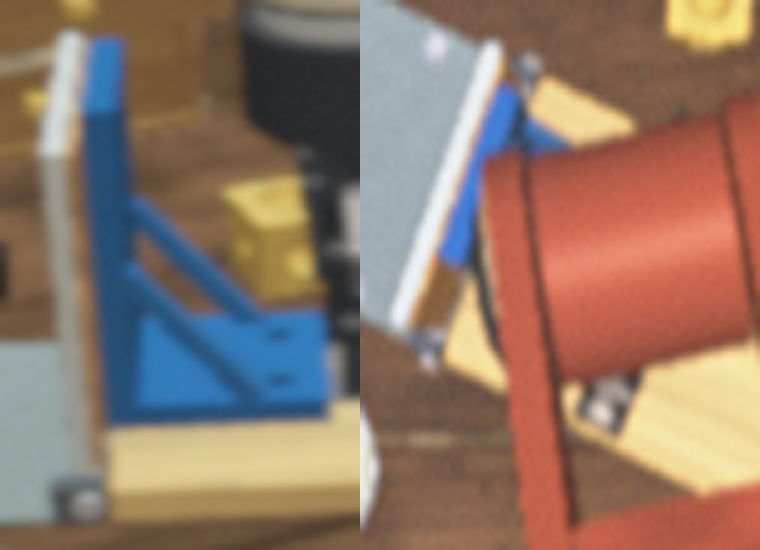

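Request:
carry_out:
  moves:
    - [[0,0,0,0,0.15,0,-0.2],[0,0,0,0,0.35,0,-0.2],[0,0,0,0,0,-0.95,-0.2],[0,0,0,0,0,-0.95,-0.2],[0,0,0,0,0,-0.95,-0.2],[0,0,0,0,-0.65,0,-0.2],[0,0,0,0,-0.65,0,-0.2],[0,0,0,0,-0.5,0,-0.2]]

```text
time: 7.07
tool_pos: [0.5417, 0.2222, 0.1344]
tool_rot: [-0.001, 0.979, -0.203, 0.001]
contact_force: [-0.2, 0.4, 0.0]
gripper_width: 0.398
```

Run:
```python
from h import *;from plant import grab_frame
f=wrist("w9");f=wrist("w9")
g=grab_frame("scene");np.savez("s9.npz",**g)
b=cv2.resize(g["frame"][140:280,180:320],None,fx=4,fy=4,interpolation=cv2.INTER_CUBIC)
cv2.imwrite("pics/s9.png",b[:,:,::-1])
```

```text
t 7.0667 rest [-0.0411 -0.0087  0.1344] roterr deg [0.17 0.12 0.06] F [-0.2   0.42  0.02] g 0.3981505222361058
t 7.1167 rest [-0.0387 -0.0082  0.1339] roterr deg [ 0.26  0.08 -0.05] F [-1.71  0.91  1.28] g 0.39977216734366877
```

View pics/w9.png

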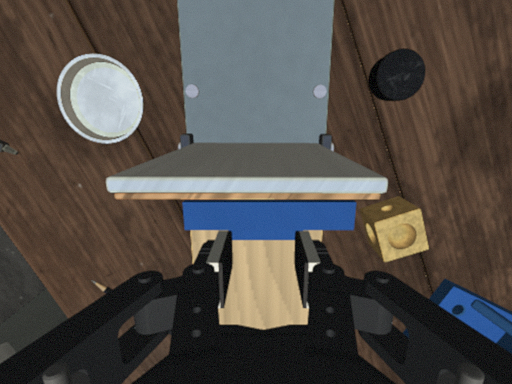

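View pics/s9.png

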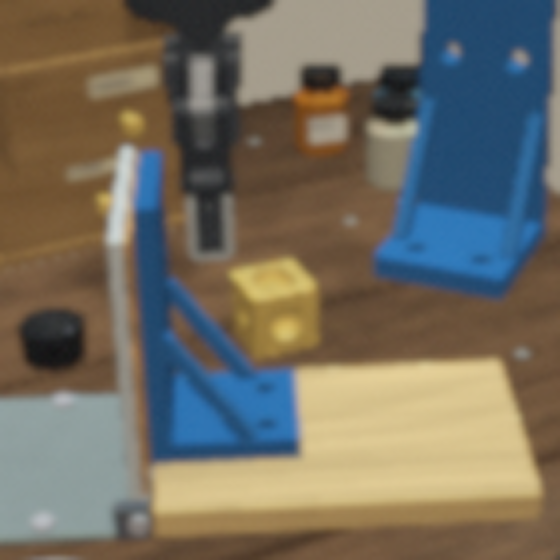

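Request:
carry_out:
  moves:
    - [[0,0,0,0,-0.1,0,-0.2],[0,0,0,0,-0.1,0,-0.2],[0,0,0,0,-0.1,0,-0.2],[0,0,0,0,-0.1,0,-0.2],[0,0,0,0,-0.1,0,-0.2],[0,0,0,0,-0.1,0,-0.2],[0,0,0,0,-0.1,0,-0.2],[0,0,0,0,-0.1,0,-0.2]]

```text
time: 7.88
tool_pos: [0.5537, 0.2511, 0.1329]
tool_rot: [0.0, 0.979, -0.202, 0.0]
contact_force: [-0.1, -2.9, 1.1]
gripper_width: 0.397
```

Run:
```python
from h import *;from plant import grab_frame
f=wrist("w10")
g=grab_frame("scene")
b=cv2.resize(g["frame"][140:280,180:320],None,fx=4,fy=4,interpolation=cv2.INTER_CUBIC)
cv2.imwrite("pics/s10.png",b[:,:,::-1])
```

```text
t 7.8833 rest [-0.0098 -0.0082  0.1329] roterr deg [-0.02  0.01  0.02] F [-0.08 -2.91  1.11] g 0.39722576615121263
```

View pics/s10.png

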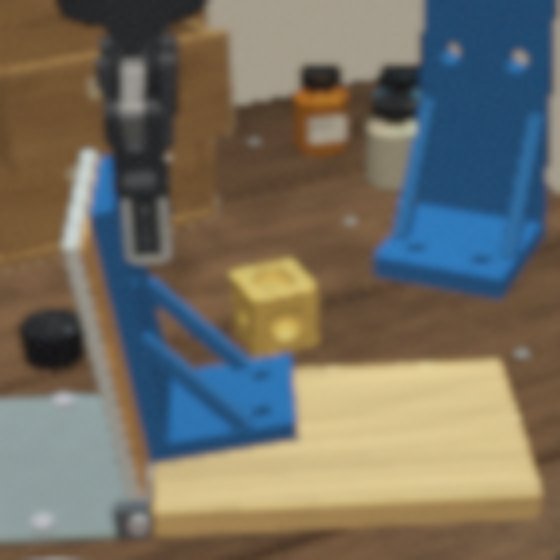

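Request:
carry_out:
  moves:
    - [[0,0,0,0,-0.12,0,-0.2],[0,0,0,0,-0.14,0.01,-0.2],[0,0,0,0,-0.14,0.02,-0.2],[0,0,0,0,-0.14,0.03,-0.2],[0,0,0,0,-0.14,0.04,-0.2],[0,0,0,0,-0.14,0.05,-0.2],[0,0,0,0,-0.13,0.05,-0.2],[0,0,0,0,-0.13,0.06,-0.2]]

```text
time: 8.65
tool_pos: [0.5709, 0.2913, 0.1224]
tool_rot: [-0.0, 0.979, -0.202, 0.0]
contact_force: [-0.9, -2.0, 0.2]
gripper_width: 0.402
```

Run:
```python
from h import *;from plant import grab_frame
f=wrist("w11")
g=grab_frame("scene")
b=cv2.resize(g["frame"][140:280,160:300],None,fx=4,fy=4,interpolation=cv2.INTER_CUBIC)
cv2.imwrite("pics/s11.png",b[:,:,::-1])
```

```text
t 8.65 rest [ 0.0339 -0.0081  0.1224] roterr deg [0.02 0.   0.01] F [-0.94 -1.96  0.19] g 0.4015749427297976
```

View pics/s11.png

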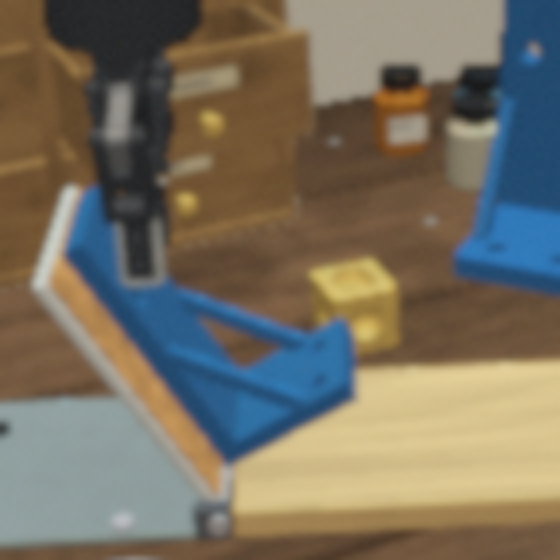

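Request:
carry_out:
  moves:
    - [[0,0,0,0,-0.12,0.06,-0.2],[0,0,0,0,-0.12,0.06,-0.2],[0,0,0,0,-0.11,0.07,-0.2],[0,0,0,0,-0.11,0.07,-0.2],[0,0,0,0,-0.1,0.08,-0.2],[0,0,0,0,-0.1,0.08,-0.2],[0,0,0,0,-0.1,0.08,-0.2],[0,0,0,0,-0.09,0.08,-0.2]]

```text
time: 9.42
tool_pos: [0.5843, 0.3222, 0.0989]
tool_rot: [-0.0, 0.979, -0.202, 0.0]
contact_force: [0.6, -1.0, 0.3]
gripper_width: 0.401
```

Run:
```python
from h import *;from plant import grab_frame
f=wrist("w12")
g=grab_frame("scene")
b=cv2.resize(g["frame"][140:280,160:300],None,fx=4,fy=4,interpolation=cv2.INTER_CUBIC)
cv2.imwrite("pics/s12.png",b[:,:,::-1])
```

```text
t 9.4167 rest [ 0.0676 -0.0082  0.0989] roterr deg [0.01 0.   0.02] F [ 0.61 -1.01  0.35] g 0.40103714008180186
```

View pics/s12.png

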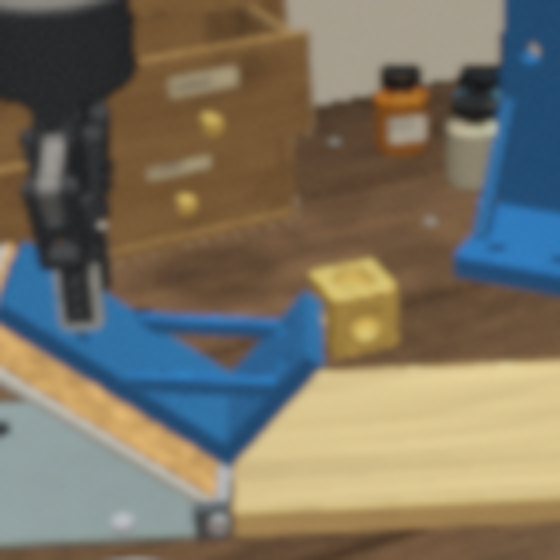

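Request:
carry_out:
  moves:
    - [[0,0,0,0,-0.08,0.09,-0.2],[0,0,0,0,-0.08,0.1,-0.2],[0,0,0,0,-0.07,0.1,-0.2],[0,0,0,0,0,-0.2,-0.2],[0,0,0,0,0,-0.5,-0.2],[0,0,0,0,0,-0.8,-0.2],[0,0,0,0,0,-0.8,-0.2],[0,0,0,0,0,-0.5,-0.2]]

```text
time: 10.18
tool_pos: [0.5888, 0.3308, 0.2043]
tool_rot: [-0.001, 0.979, -0.202, 0.002]
contact_force: [0.4, 0.6, 1.7]
gripper_width: 0.401
```

Request:
carry_out:
  moves:
    - [[0,0,0,0,0.5,0,-0.2],[0,0,0,0,0.5,0,-0.2],[0,0,0,0,0.5,0,-0.2],[0,0,0,0,0.5,0,-0.2],[0,0,0,0,0,0,-0.2],[0,0,0,0,0,0,-0.2],[0,0,0,0,0,0,-0.2],[0,0,0,0,0,0,-0.2]]

```text
time: 10.85
tool_pos: [0.5563, 0.2574, 0.2001]
tool_rot: [-0.0, 0.979, -0.202, 0.0]
contact_force: [-0.0, -0.3, -0.1]
gripper_width: 0.4
```

Request:
carry_out:
  moves:
    - [[0,0,0,0,0,0,-0.2],[0,0,0,0,0,0,-0.2],[0,0,0,0,0,0,-0.2],[0,0,0,0,0,0,-0.2],[0,0,0,0,0,0,-0.2],[0,0,0,0,0,0,-0.2],[0,0,0,0,0,0,-0.2],[0,0,0,0,0,0,-0.2]]

```text
time: 11.52
tool_pos: [0.556, 0.2568, 0.1997]
tool_rot: [0.0, 0.979, -0.202, 0.0]
contact_force: [0.4, 1.1, -0.3]
gripper_width: 0.4
```

Run:
```python
from h import *;from plant import grab_frame
f=wrist("w13")
g=grab_frame("scene");np.savez("s13.npz",**g)
b=cv2.resize(g["frame"][160:320,130:290],None,fx=3.5,fy=3.5,interpolation=cv2.INTER_CUBIC)
cv2.imwrite("pics/s13.png",b[:,:,::-1])
```

```text
t 11.5167 rest [-0.0037 -0.0082  0.1997] roterr deg [-0.    0.    0.02] F [ 0.44  1.07 -0.33] g 0.3996518506430384
```

View pics/s13.png

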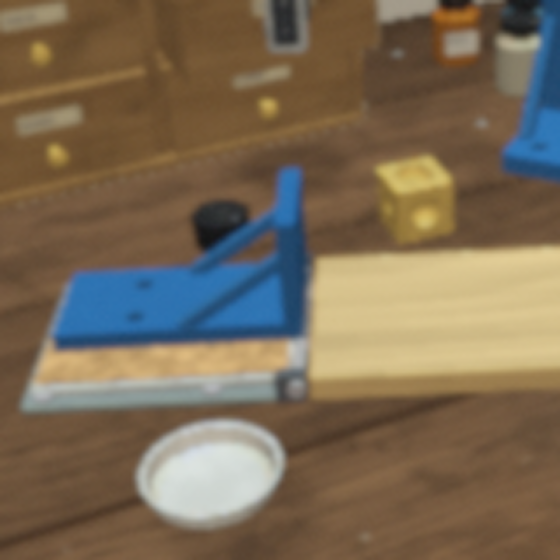

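View pics/w13.png

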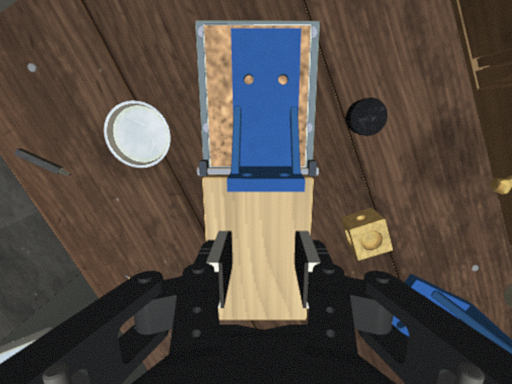

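Request:
carry_out:
  moves:
    - [[0,0,0,0,0,0,-0.2],[0,0,0,0,0,0,-0.2],[0,0,0,0,0,0,-0.2],[0,0,0,0,0,0,-0.2],[0,0,0,0,0,0,-0.2],[0,0,0,0,0,0,-0.2],[0,0,0,0,0,0,-0.2],[0,0,0,0,0,0,-0.2]]

```text
time: 12.28
tool_pos: [0.556, 0.2568, 0.1997]
tool_rot: [-0.0, 0.979, -0.202, 0.0]
contact_force: [0.2, 0.3, -0.3]
gripper_width: 0.401
```

Run:
```python
from h import *
f0=np.load("w13.npz");f=wrist("w14")
for g in(f0,f):
    P=cloud(g);m=blue(g);m[180:]=0;m[:,:220]=0;m[:,310:]=0
    r=np.array([w2r(p) for p in P[m] if not np.isnan(p[0])])
    k=(r[:,2]<.045)&(abs(r[:,1]+.012)<.02)
    A=np.c_[r[k][:,:2],np.ones(k.sum())];c=np.linalg.lstsq(A,r[k][:,2],rcond=None)[0];print("slopes,z0",c.round(4))
    print("plate x range",np.percentile(r[k][:,0],[0.5,99.5]).round(4))
    for n,p,z in(("topL",(232,28),.028),("topR",(301,28),.028),("footL",(228,190),.09),("footR",(304,190),.09),("flapfarL",(205,26),.016),("flapfarR",(311,26),.016),("boardL",(204,178),.018),("boardR",(314,178),.018)): print(n,w2r(ray(g,*p,z)).round(4))
    b=(r[:,2]>0)
d=np.abs(f["frame"].astype(int)-f0["frame"]);print("diff",d.mean(),d[:200].max())
```

```text
t 12.2833 rest [-0.0037 -0.0082  0.1997] roterr deg [0.   0.   0.01] F [ 0.19  0.29 -0.34] g 0.4007791219299324
slopes,z0 [-0.0145 -0.0024  0.0291]
plate x range [0.0103 0.1466]
topL [0.1474 0.0221 0.028 ]
topR [ 0.1474 -0.0462  0.028 ]
footL [-0.002   0.0238  0.09  ]
footR [-0.002  -0.0465  0.09  ]
flapfarL [0.1523 0.0509 0.016 ]
flapfarR [ 0.1524 -0.0578  0.016 ]
boardL [-0.0067  0.0606  0.018 ]
boardR [-0.0067 -0.0685  0.018 ]
slopes,z0 [-0.0151 -0.0009  0.0292]
plate x range [0.0103 0.1466]
topL [0.1474 0.0221 0.028 ]
topR [ 0.1474 -0.0462  0.028 ]
footL [-0.002   0.0238  0.09  ]
footR [-0.002  -0.0465  0.09  ]
flapfarL [0.1523 0.0509 0.016 ]
flapfarR [ 0.1524 -0.0578  0.016 ]
boardL [-0.0067  0.0606  0.018 ]
boardR [-0.0067 -0.0685  0.018 ]
diff 3.025093926323785 42
```

View pics/w14.png

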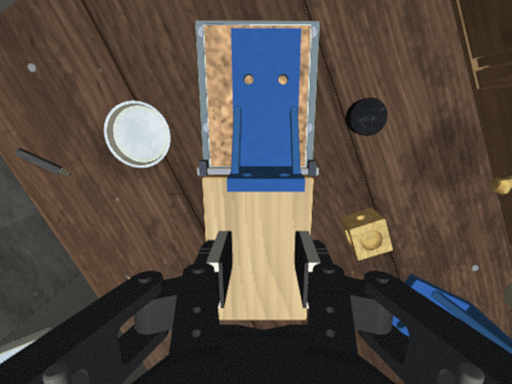

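```bash
python3 -c "
from plant import ticket
print(ticket.job_done())"
```

```text
the job is handed in; nothing more can be done
None
```

The bracket is lying along the cork with the flap down. I handed the job in at about 12.3 s, well inside the 64 s limit; the hand-in gives no verdict.

**What I did:**
- I pushed the smaller blue bracket at its heel with two slightly open fingers. This also took out its starting yaw of about 5°.
- I stopped when its outer face stood parallel against the cork, with the flap still upright.
- I then pushed the bare inner face near the top, following an arc to about 60°. After that I lifted the fingers clear and let the bracket and flap sink under their own weight.

**Last checks:**
- **Lying flat:** the plate's slope measured about 0.015 rad, with its upper face 27–29 mm above the bench and its sides parallel to the rest.
- **Position:** the top edge is about 147 mm past the hinge line and 6–8 mm off the centre line.
- **At rest:** two pictures 0.75 s apart give the same plate fit to within noise.
- **Robot clear:** the fingers are about 0.2 m above the bench and touch nothing.
- **Pushing forces:** the readings I took while pushing were at most about 3 N.
- **Bystanders:** the tin, brass block and dish look unmoved in the pictures. I did not measure them again.

**Disagreements:** the top and wrist cameras differed by 4–6 mm sideways and about 2 mm along the rest. I therefore judged centring and contact against the board and flap edges. Before my last two small pushes (about 3 mm in all), the views put the toe between 5 and 11.5 mm short of the hinge line, where the cork is at 4.5 mm. After those pushes the pictures showed the gap closed and the flap still upright, but I did not measure the toe again. Meeting the 12.5 mm limit of step 1 is therefore an estimate.

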